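Ram two pressed plum cakes down a push-up tube

TASK

Refill the open push-up tube in the wooden filling stand: put the two pressed plum cakes from the bamboo tray into it lying flat, one on top of the other, then ram them down with the wooden rammer, not with the fingers, until the tube's follower has bottomed out, finishing with a firm push of about 15 N against the bottom. Put the rammer back upright in its bored rest, and leave the jar, the spare cap and the wooden batten where they are.

Things in the scene. Friction and masses are not known exactly. Their poses are not given: they have to be found in the camera images.
- tube_rim (a point): Centre of the mouth of the open push-up tube, at the height of its rim, 144 mm above the table; z up, along the tube. The tube is clear plastic with a white rolled rim and stands upright, fixed, in one of the two bores of the filling stand: bore 38 mm, wall 2.3 mm, the mouth flared over its top 8 mm (inside 44 mm wide at the rim, outside 49 mm), 49 mm of it showing above the stand. Inside is a white follower disc on which the cakes come to lie.
- follower (a joint): How far the tube's white follower disc (37 mm wide) has been pushed down from its highest place, in m: 0 to 0.048. Its upper face lies 36 mm below the rim at 0 and 84 mm below the rim at 0.048, where it stands firmly on the tube's bottom lip. It starts at 0 to 0.010. It has no spring: its gasket rubs with about 6 N and it stays where it is left, so the cakes' own weight does not move it.
- cake_a: One of two identical pressed dried-plum cakes: a hard rigid brown disc 34 mm in diameter, 24 mm thick, 30 g, lying flat on the tray's floor. Origin: centre of its underside, z up along its axis.
- cake_b: The other pressed dried-plum cake, the same in size and looks; it does not matter which goes in first.
- tray: Round bamboo tray, fixed, 300 mm across the rim, rim 28 mm above the table; its flat floor is 6 mm above its origin (centre of its underside, on the table). Dried plums up to 45 mm high are heaped on its local +x side, from x = 35 mm on; the two cakes lie on the clear side, their middles at local x from -55 to -10 mm, at least 25 mm clear of the plums and 84 mm or more from each other, middle to middle.
- rammer: Turned pale wooden rod, 153 mm long, 110 g, standing upright in its rest. Origin: centre of its flat foot, z up along the rod. Foot 28 mm in diameter up to 28 mm, shaft 20 mm in diameter from 36 to 94 mm, cylindrical grip 26 mm in diameter from 102 to 148 mm.
- rest: Dark wooden block 80 x 80 x 45 mm, fixed, with one vertical socket 35 mm in diameter and 35 mm deep in its middle, in which the rammer stands. Origin: centre of its underside on the table; the socket's floor is 10 mm above it.
- stand: Filling stand: hardwood block 90 x 200 x 95 mm high, fixed. Origin: centre of its underside; its two bores are 55 mm from its middle along its local y, one either way.
- full_tube: The other tube in the stand, fixed: already filled and closed with a flat white cap whose top is 151 mm above the table and 52 mm wide; 110 mm from the open tube. Not to be worked on. Origin: centre of its underside, 52 mm above the table.
- jar: Bystander: closed amber glass jar, 72 mm in diameter, 95 mm tall, origin at the centre of its underside.
- spare_cap: Bystander: flat white cap, 52 mm in diameter, 11 mm tall, on the table.
- batten: Bystander: wooden offcut 45 x 170 x 30 mm high on the table, long along its local y.
Mind the look-alikes: they are no part of the job. Leave any pink look-alike of the cake_b alone. Several things have the shape of the rammer; the one meant has the colours described above.

How it is judged:
By the outcome, as a careful person would: the job done as asked, in the order asked, and still so for the second after the job is handed in, with the robot touching nothing.
It also fails if it takes over 67 s, if anything falls off the work surface, if the arm or the gripper's body presses on something with over 40 N, if the wrist force passes 120 N, or if a joint passes its speed limit or range.

ROBOT

A 6-joint arm with a two-finger parallel gripper is mounted at the origin on the work surface. World frame = base frame: x ahead of the robot, y to its left, z up, the work surface at z = 0. Lengths are in m, angles in rad, forces in N, time in s.
With the tool pointing down it reaches from about 0.35 to 0.775 m from the base axis. Payload 5.5 kg.
Tool frame: the origin (TCP) lies at the very end of the fingers, on their centre line; the grasp point (between the pads) lies 19 mm behind it; z points along the fingers, y is the line along which they close (so a half turn about z gives the same grasp; the last joint's range is limited). The gripper opens to 85 mm and grips with 20 to 120 N. Pads are 22 mm wide; open, the fingers measure 114 mm over their backs; the gripper's body (76 mm by 85 mm) begins 54 mm behind the grasp point. The pads swing forward as they close: fully open they stand 13 mm farther back than shut.
Start: joints at [-1.468, 0.313, 0.046, 1.304, 0, 1.431], TCP at [0.138, -0.558, 0.231] pointing down, gripper open.
Joint ranges: [-2.76, 2.76], [-0.86, 1.69], [-1.03, 1.26], [-2.2, 2.34], [-1.47, 1.5], [-3.14, 3.14]. Speed limits (rad/s): [2.57, 2.57, 3.14, 3.14, 3.14, 3.14].

INTERFACE

Orientations are given as a unit quaternion [w, x, y, z].
In Python, from workcell import env, cams, ticket, spotter gives the robot as it stands.
- The arm moves only by the tool jog_arm, never from a script. Its argument "increments" is a list that holds one entry, the list of rows, each a list of 7 numbers: the shift along the tool's x, y, z in units of 0.25 m (1.0 is 0.25 m), then the turn, a rotation vector about the tool's x, y, z in units of 180 degrees (1.0 is 180 degrees), then the closure in counts, from 0 (fully open) to 255 (shut). A call has 1 to 20 rows; each row shifts and turns the commanded pose from where the row before left it, along the tool's axes as they then stand; what a row does not reach is not made up. A row lasts 1/10 s, in which the tool goes at most 50 mm and 8.59 degrees, less where a joint would pass 70% of its speed; a pose out of reach is approached as far as the arm can. A call with a number of a shift or a turn outside -1 to 1 is refused whole. A call with a gripper value outside its range is refused whole. The fingers move at their own pace and stop on an object; "force" is the grip in N (left out, the last holds). Time passes only in rows, so rows that do not move let the fingers close. It gives the time, the measured TCP pose, the force, the opening and the grip force at its end, in the units of the state.
- env.get_state(): the state, without advancing time (a new reading comes with each control period).
- cams.read_camera(name): name is "side" or "top"; returns a dict with "pixels" (400x640x3 uint8, red, green, blue), "fx", "fy", "cx", "cy" (pixels), "k1" (the pictures are not rectified: a ray, as slopes to the right and down, at radius r is drawn at 1 + k1 r^2 times it, then the intrinsics apply), "xyz" and "attitude" of the camera in the world. Camera axes: x right, y down, z forward; pixel columns grow to the right and rows downward; lengths in m; the calibration is good to about 2 mm. A picture is of the moment at which its call begins. There is no depth.
- ticket.hand_in(): hands the job in; it is judged then, once.
Trained networks look in the newest picture that a camera, given by its name, has taken for a name from the list of things; names that differ only in an ending like _2 or _b are one class to them, and where a whole thing is asked for, a point or a joint stands for the part that bears it (a point fixed in the world has none). Each returns a list of dicts, best first, with "conf" (0 to 1); they miss things now and then, are a little off and sometimes report something else, mostly with a low value. They report only what shows in the picture. A call takes as long as a camera call. They do not tell look-alikes from the thing itself.
- spotter.find_in(target, camera): "uv" ([column, row] in pixels, amid what is visible of it).
- spotter.cut_out(target, camera): "region" (400x640 bool, what is visible of it) and "uv" ([column, row] in pixels, amid what is visible of it).
- spotter.landmark_of(target, camera): "uv" ([column, row] in pixels: a listed point, or the origin of a listed thing).
The state is a dict: "clock": time; "joint_pos": joint angles; "qvel": joint speeds; "tau": joint torques, N m; "tcp_pos": TCP position; "orientation": TCP orientation; "wrist_force": force on the tool from outside, world axes, zero at the start; "ft_torque": the same for the moment, N m; "finger_gap": finger opening in m; "grip_force": force on a finger pad.
Only numpy, scipy, OpenCV 4.12 (cv2) and the standard library are available. Lean on these libraries where they do the work, as an engineer would, in place of code of your own. Each camera call takes 0.05 s, during which the arm holds its last target. There are 200 camera calls.

## Working session

There is one attempt and no reset: what is moved stays moved. The work goes in short steps, Python scripts to look and compute and a tool call to move; the robot and the scene stay as the last step left them, time stands still between calls to the robot, and variables do not carry over. Pictures are saved under pics/ and viewed, at most 10 in all, crops included, and the job is handed in when it is done.

Besides the shell and the picture viewer there is one more tool, called after ">>>" as name(argument=value, ...) on one line, values as JSON. jog_arm: Moves the arm, as the interface text tells. Shifts and turns lie within -1 to 1; 1 stands for 0.25 m of shift or 180 degrees of turn. Its arguments: {"type":"object","properties":{"increments":{"type":"array"},"force":{"type":"number"}},"required":["increments"]}

```bash
mkdir -p pics; ls; cat > h.py <<'E'
import numpy as np, cv2
from scipy.spatial.transform import Rotation as R
from workcell import env, cams, ticket, spotter
def rot(q): q=np.array(q,float); return R.from_quat(q[[1,2,3,0]]).as_matrix() if q.size==4 else q.reshape(3,3)
def ray(c,uv):
    d=np.array([(uv[0]-c["cx"])/c["fx"],(uv[1]-c["cy"])/c["fy"]]); s=d.copy()
    for _ in range(20): s=d/(1+c["k1"]*(s@s))
    v=rot(c["attitude"])@np.array([s[0],s[1],1]); return np.array(c["xyz"]),v/np.linalg.norm(v)
def onz(c,uv,z):
    o,v=ray(c,uv); return o+v*(z-o[2])/v[2]
def tri(ca,ua,cb,ub):
    A=np.zeros((3,3));b=np.zeros(3);L=[ray(ca,ua),ray(cb,ub)]
    for o,v in L:
        P=np.eye(3)-np.outer(v,v);A+=P;b+=P@o
    p=np.linalg.solve(A,b); return p,[round(1e3*np.linalg.norm((np.eye(3)-np.outer(v,v))@(p-o)),1) for o,v in L]
def proj(c,p):
    q=rot(c["attitude"]).T@(np.array(p)-c["xyz"]); s=q[:2]/q[2]; s=s*(1+c["k1"]*(s@s))
    return np.array([s[0]*c["fx"]+c["cx"],s[1]*c["fy"]+c["cy"]])
def save(c,n): cv2.imwrite("pics/"+n,cv2.cvtColor(c["pixels"],cv2.COLOR_RGB2BGR))
E
python3 - <<'E'
from h import *
np.set_printoptions(precision=3,suppress=True)
C={}
for n in("top","side"):
    c=cams.read_camera(n);C[n]=c;save(c,n+"0.png");print(n,c["xyz"],c["attitude"],c["fx"],c["k1"])
    for t in("tube_rim","cake_a","rammer","rest","stand","tray","full_tube","jar","spare_cap","batten"):
        for f in ("find_in","landmark_of"):
            print(n,t,f,[(np.round(d["uv"]).tolist(),round(d["conf"],2)) for d in getattr(spotter,f)(t,n)[:5]])
s=env.get_state();print(s)
E
```

```text
pics
top [0.366 0.098 1.535] [-0.059  0.709 -0.7    0.054] 454.1923885279396 -0.008140862091052551
top tube_rim find_in [([392.0, 186.0], 0.46), ([441.0, 200.0], 0.28)]
top tube_rim landmark_of [([394.0, 185.0], 0.77)]
top cake_a find_in [([281.0, 240.0], 0.62), ([195.0, 234.0], 0.55), ([239.0, 228.0], 0.48)]
top cake_a landmark_of [([194.0, 238.0], 0.51), ([243.0, 229.0], 0.5), ([281.0, 237.0], 0.47)]
top rammer find_in [([440.0, 235.0], 0.46)]
top rammer landmark_of [([433.0, 205.0], 0.67), ([433.0, 239.0], 0.49)]
top rest find_in [([430.0, 209.0], 0.66)]
top rest landmark_of [([432.0, 209.0], 0.68), ([393.0, 184.0], 0.53)]
top stand find_in [([372.0, 198.0], 0.69)]
top stand landmark_of [([370.0, 201.0], 0.64)]
top tray find_in [([262.0, 222.0], 0.94), ([342.0, 154.0], 0.61)]
top tray landmark_of []
top full_tube find_in [([356.0, 191.0], 0.71), ([392.0, 184.0], 0.18)]
top full_tube landmark_of [([357.0, 197.0], 0.82)]
top jar find_in [([402.0, 146.0], 0.83)]
top jar landmark_of [([402.0, 149.0], 0.68)]
top spare_cap find_in [([344.0, 252.0], 0.54), ([393.0, 188.0], 0.51)]
top spa
[... 1216 characters left out ...]
side jar landmark_of [([326.0, 150.0], 0.76)]
side spare_cap find_in [([400.0, 230.0], 0.81)]
side spare_cap landmark_of [([402.0, 228.0], 0.67)]
side batten find_in [([289.0, 184.0], 0.66)]
side batten landmark_of [([291.0, 187.0], 0.87)]
{'clock': 2.1, 'joint_pos': array([-1.468,  0.313,  0.046,  1.304,  0.   ,  1.431]), 'qvel': array([ 0.   , -0.   ,  0.   ,  0.   ,  0.001,  0.001]), 'tau': array([  0.001, -48.045,  29.881,   0.001,  -0.   ,   0.   ]), 'tcp_pos': array([ 0.138, -0.558,  0.231]), 'orientation': array([0.   , 0.993, 0.121, 0.   ]), 'wrist_force': array([0.056, 0.213, 0.179]), 'ft_torque': array([-0.012,  0.045, -0.035]), 'grip_force': 0.0, 'finger_gap': 0.08531362087098567}
```

```bash
python3 - <<'E'
import cv2
a=cv2.imread("pics/top0.png")[110:300,160:500];cv2.imwrite("pics/topc.png",cv2.resize(a,None,fx=2.35,fy=2.35,interpolation=3))
a=cv2.imread("pics/side0.png")[80:390,220:480];cv2.imwrite("pics/sidec.png",cv2.resize(a,None,fx=1.93,fy=1.93,interpolation=3))
E
```

```text
(no output)
```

View pics/topc.png

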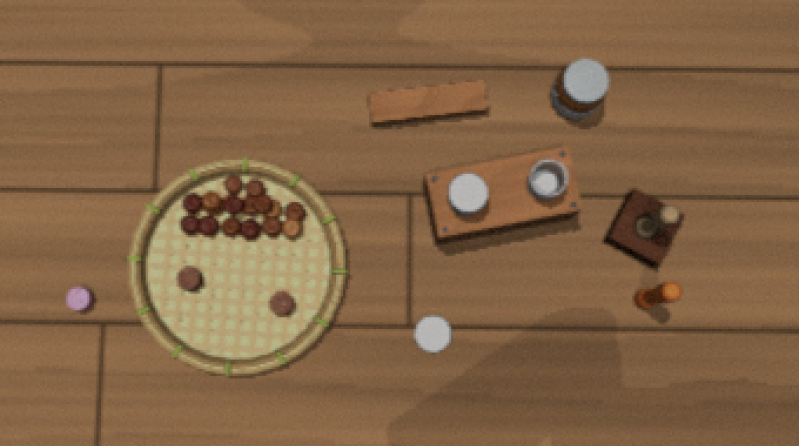

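View pics/sidec.png

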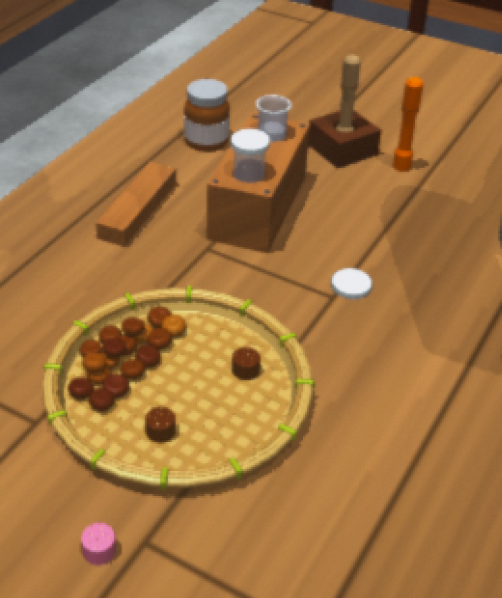

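```bash
cat >> h.py <<'E'
from scipy.optimize import least_squares
def hullc(c,p,prof,axis=np.array([0,0,1.])):
    a=np.linspace(0,2*np.pi,40); pts=[proj(c,np.array(p)+np.array([r*np.cos(t),r*np.sin(t),z])) for r,z in prof for t in a]
    m=np.zeros((1600,2560),np.uint8); h=cv2.convexHull(np.float32(pts))
    M=cv2.moments(h); return np.array([M["m10"]/M["m00"],M["m01"]/M["m00"]])
def fit(obs,prof,p0):
    f=lambda p:np.concatenate([hullc(c,p,prof)-uv for c,uv in obs])
    r=least_squares(f,p0,diff_step=1e-3); return r.x,np.round(r.fun,1)
def masks(t,n,k=5):
    out=[]
    for d in spotter.cut_out(t,n)[:k]:
        v,u=np.nonzero(d["region"]); out.append((np.array([u.mean(),v.mean()]),len(u),d["conf"],(u.min(),u.max(),v.min(),v.max()),d["region"]))
    return out
E
python3 - <<'E'
from h import *
np.set_printoptions(precision=4,suppress=True)
T=cams.read_camera("top");S=cams.read_camera("side")
M={}
for n in("top","side"):
    for t in("cake_a","rammer","tube_rim","rest","full_tube"):
        M[n,t]=masks(t,n)
        print(n,t,[(m[0].round(1).tolist(),m[1],round(m[2],2),[int(i) for i in m[3]]) for m in M[n,t]])
prof=[(.017,0),(.017,.024)]
def near(l,uv): return min(l,key=lambda m:np.linalg.norm(m[0]-uv))[0]
for a,b in(((240,228),(302,298)),((280,239),(345,268))):
    p,_=tri(T,a,S,b)
    try: print("cake",fit([(T,near(M["top","cake_a"],a)),(S,near(M["side","cake_a"],b))],prof,p),p)
    except Exception as e: print(e,p)
for k,a,b in(("rim",(393.5,185.5),(361,131)),("rest",(432,209),(397,156)),("ramtop",(445,201),(401.5,110)),("stand",(370,201),(356,189)),("full",(357,197),(348,182)),("tray",(262,222),(313,284)),("jar",(402,149),(326,150)),("cap",(345,254),(401,229)),("batten",(342,154),(291,187)),("orange",(433,239),(429,163)),("pink",(194,237),(272,364))):
    print(k,*tri(T,a,S,b))
print(env.get_state()["clock"])
E
```

```text
top cake_a [([240.1, 228.4], 103, 0.54, [235, 246, 223, 234]), ([279.2, 238.8], 73, 0.51, [275, 284, 234, 243]), ([193.6, 237.0], 76, 0.47, [189, 198, 233, 241])]
top rammer [([438.8, 235.4], 156, 0.67, [429, 449, 230, 241])]
top tube_rim [([392.1, 185.8], 222, 0.54, [384, 400, 178, 194])]
top rest [([431.4, 207.6], 533, 0.6, [417, 449, 191, 222]), ([358.1, 192.3], 234, 0.49, [350, 366, 184, 201])]
top full_tube [([357.9, 191.9], 254, 0.78, [350, 366, 183, 201])]
side cake_a [([302.2, 299.6], 258, 0.7, [294, 310, 291, 308]), ([347.1, 268.1], 209, 0.48, [340, 354, 260, 276]), ([326.2, 139.3], 786, 0.39, [314, 337, 121, 157])]
side rammer [([430.8, 143.4], 394, 0.93, [423, 438, 120, 168]), ([400.1, 127.0], 284, 0.55, [395, 406, 108, 147])]
side tube_rim [([361.0, 139.9], 333, 0.8, [353, 369, 129, 152])]
side rest [([397.4, 151.7], 742, 0.75, [380, 416, 138, 166]), ([348.6, 159.8], 441, 0.58, [340, 358, 147, 174])]
side full_tube [([348.9, 159.1], 429, 0.64, [339, 359, 147, 173]), ([289.6, 185.2], 878, 0.28, [270, 310, 164, 207])]
cake (array([0.4988, 0.3528, 0.0051]), array([-0.3, -0.6
[... 161 characters left out ...]
1] [np.float64(2.5), np.float64(2.5)]
rest [ 0.5757 -0.2945  0.0029] [np.float64(3.4), np.float64(3.4)]
ramtop [ 0.5787 -0.2954  0.1587] [np.float64(2.2), np.float64(2.2)]
stand [ 0.6023 -0.0842 -0.0025] [np.float64(4.4), np.float64(4.4)]
full [ 0.6052 -0.0358  0.0501] [np.float64(2.3), np.float64(2.3)]
tray [ 0.5204  0.2817 -0.0103] [np.float64(2.0), np.float64(2.0)]
jar [ 0.7774 -0.1969  0.0102] [np.float64(2.1), np.float64(2.1)]
cap [ 0.4226  0.0009 -0.0073] [np.float64(5.6), np.float64(5.6)]
batten [0.7622 0.0111 0.0022] [np.float64(1.1), np.float64(1.1)]
orange [ 0.4725 -0.2923  0.0147] [np.float64(2.7), np.float64(2.7)]
pink [0.4669 0.5088 0.0034] [np.float64(0.3), np.float64(0.3)]
2.7
```

>>> jog_arm(increments=[[[0,0,0,0,0,-0.04615,75],[0,0,0,0,0,-0.04615,75],[0,0,0,0,0,-0.04615,75],[0,0,0,0,0,-0.04615,75],[0,0,0,0,0,-0.04615,75],[0,0,0,0,0,-0.04615,75],[0,0,0,0,0,-0.04615,75],[0,0,0,0,0,-0.04615,75],[0,0,0,0,0,-0.04615,75],[0,0,0,0,0,-0.04615,75],[0,0,0,0,0,-0.04615,75],[0,0,0,0,0,-0.04615,75],[0,0,0,0,0,-0.04615,75],[0,0,0,0,0,-0.04615,75],[0,0,0,0,0,-0.04615,75],[0,0,0,0,0,-0.04615,75],[0,0,0,0,0,-0.04615,75],[0,0,0,0,0,-0.04615,75],[0,0,0,0,0,-0.04615,75],[0,0,0,0,0,-0.04615,75]]], force=40)

```text
clock: 4.7
tcp_pos: [0.1382, -0.5582, 0.2313]
orientation: [0.0, -0.003, 1.0, -0.0]
wrist_force: [0.6, 0.5, -0.6]
finger_gap: 0.0606
grip_force: 0.0
```

```bash
python3 - <<'E'
from h import *
np.set_printoptions(precision=4,suppress=True)
# fresh look at rim with the arm still out of the way, per-view profiles
T=cams.read_camera("top");S=cams.read_camera("side");T["s"]=0
mt=masks("tube_rim","top",1)[0];ms=masks("tube_rim","side",1)[0]
print([(m[0].round(1).tolist(),m[2],[int(i) for i in m[3]]) for m in(mt,ms)])
print("top rim@.144",onz(T,mt[0],.144))
pr=[(.0245,0),(.0213,-.008),(.0213,-.049)]
f=lambda p:np.concatenate([hullc(T,p,[(.0245,0)])-mt[0],hullc(S,p,pr)-ms[0]])
r=least_squares(f,[.627,-.14,.144],diff_step=1e-3);print("rim fit",r.x,r.fun)
# rammer pale: side bbox
for n in("top","side"): print([(m[0].round(1).tolist(),m[2],[int(i) for i in m[3]]) for m in masks("rammer",n)],[(np.round(d["uv"],1).tolist(),round(d["conf"],2)) for d in spotter.landmark_of("tube_rim",n)])
print(env.get_state()["tcp_pos"],env.get_state()["orientation"],env.get_state()["joint_pos"],env.get_state()["finger_gap"])
for n,c in(("t",T),("s",S)):
    u,v=(385,165) if n=="t" else (335,85)
    a=c["pixels"][v:v+85,u:u+105][:,:,::-1]; cv2.imwrite(f"pics/{n}z.png",cv2.resize(a,None,fx=3.8,fy=6.5*3.8/6.5,interpolation=cv2.INTER_CUBIC))
a=np.hstack([cv2.imread("pics/tz.png"),cv2.imread("pics/sz.png")]);print(a.shape);cv2.imwrite("pics/z.png",a)
E
```

```text
[([392.0, 186.0], 0.72, [384, 400, 178, 194]), ([361.1, 139.8], 0.61, [353, 369, 129, 152])]
top rim@.144 [ 0.6241 -0.137   0.144 ]
rim fit [ 0.6247 -0.1359  0.1477] [-0.1652 -0.4075  0.3836  0.0702]
[([439.7, 235.2], 0.52, [430, 449, 230, 240])] [([394.0, 186.3], 0.65)]
[([430.7, 144.0], 0.76, [423, 437, 120, 168]), ([399.8, 128.1], 0.57, [395, 404, 109, 147])] [([357.6, 131.5], 0.78)]
[ 0.1382 -0.5582  0.2313] [ 0.      0.0003  1.     -0.    ] [-1.4676  0.3132  0.0461  1.3036 -0.     -1.467 ] 0.05993739182451274
(323, 798, 3)
```

View pics/z.png

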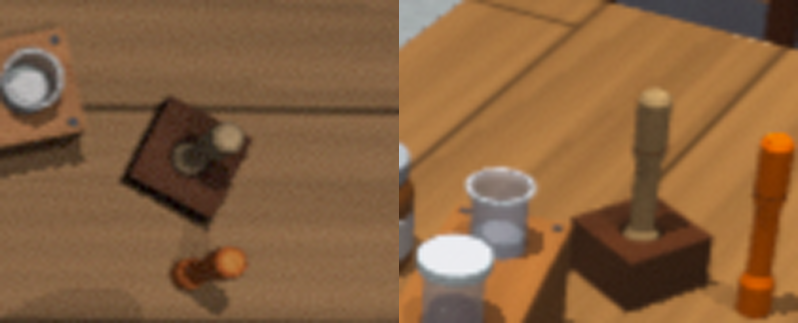

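```bash
python3 - <<'E'
from h import *
np.set_printoptions(precision=4,suppress=True)
T=cams.read_camera("top");S=cams.read_camera("side")
a,b=(393.4,185.7),(361.4,134.3)
print("rim",*tri(T,a,S,b),onz(T,a,.144),onz(S,b,.144))
a,b=(444.6,200.7),(402.3,110.3)
print("ramtop",*tri(T,a,S,b),onz(T,a,.163),onz(S,b,.163))
# foot in socket mouth: hole centre at top of rest z=.045
print("sock",onz(T,(190/3.8+384.6,156/3.8+164.6),.045),onz(S,((641-399)/3.8+334.6,236/3.8+84.6),.045))
E
```

```text
rim [ 0.6273 -0.1418  0.1388] [np.float64(1.4), np.float64(1.4)] [ 0.6251 -0.1415  0.144 ] [ 0.6247 -0.1336  0.144 ]
ramtop [ 0.5779 -0.2949  0.1584] [np.float64(0.4), np.float64(0.4)] [ 0.5769 -0.2937  0.163 ] [ 0.575  -0.2865  0.163 ]
sock [ 0.5781 -0.2937  0.045 ] [ 0.5727 -0.2804  0.045 ]
```

>>> jog_arm(increments=[[[-0.146,0.104,0,0,0,0,75],[-0.146,0.104,0,0,0,0,75],[-0.146,0.104,0,0,0,0,75],[-0.146,0.104,0,0,0,0,75],[-0.146,0.104,0,0,0,0,75],[-0.146,0.104,0,0,0,0,75],[-0.146,0.104,0,0,0,0,75],[-0.146,0.104,0,0,0,0,75],[-0.0113,0.19,0,0,0,0,75],[-0.0113,0.19,0,0,0,0,75],[-0.0113,0.19,0,0,0,0,75],[-0.0113,0.19,0,0,0,0,75],[-0.0113,0.19,0,0,0,0,75],[-0.0113,0.19,0,0,0,0,75],[-0.0113,0.19,0,0,0,0,75],[-0.0113,0.19,0,0,0,0,75],[-0.0113,0.19,0,0,0,0,75],[-0.0113,0.19,0,0,0,0,75],[-0.0113,0.19,0,0,0,0,75],[-0.0113,0.19,0,0,0,0,75]]])

```text
clock: 7.2
tcp_pos: [0.4633, 0.2222, 0.2315]
orientation: [0.0, -0.0, 1.0, 0.0]
wrist_force: [0.8, -0.9, -0.2]
finger_gap: 0.0604
grip_force: 0.0
```

>>> jog_arm(increments=[[[-0.004,-0.008,0.18,0,0,0,75],[0,0,0.18,0,0,0,75],[0,0,0.18,0,0,0,75],[0,0,0.18,0,0,0,75],[0,0,0.1,0,0,0,75],[0,0,0.036,0,0,0,75],[0,0,0,0,0,0,75],[0,0,0,0,0,0,255],[0,0,0,0,0,0,255],[0,0,0,0,0,0,255],[0,0,0,0,0,0,255],[0,0,0,0,0,0,255]]], force=40)

```text
clock: 8.4
tcp_pos: [0.4663, 0.2186, 0.0194]
orientation: [0.002, -0.0, 1.0, 0.001]
wrist_force: [-0.8, -0.7, 7.2]
finger_gap: 0.0323
grip_force: 39.6
```

```bash
python3 - <<'E'
from h import *
S=cams.read_camera("side");a=S["pixels"][210:310,290:430][:,:,::-1];cv2.imwrite("pics/g1.png",cv2.resize(a,None,fx=5,fy=5,interpolation=2))
E
```

```text
(no output)
```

View pics/g1.png

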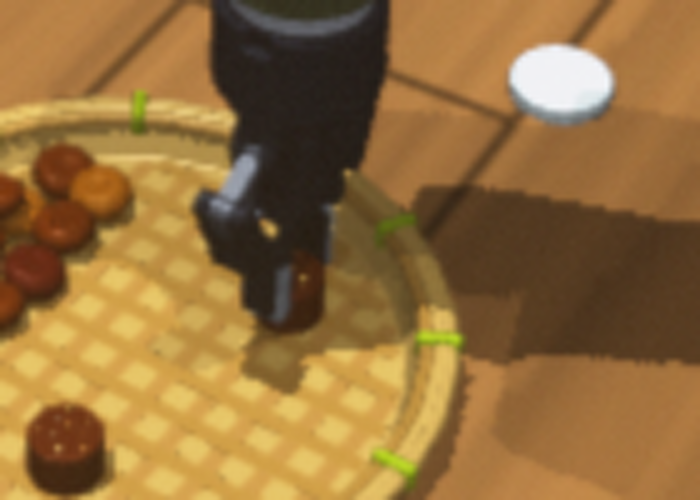

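>>> jog_arm(increments=[[[0,0,-0.1,0,0,0,255],[0,0,-0.18,0,0,0,255],[0,0,-0.18,0,0,0,255],[0,0,-0.18,0,0,0,255],[0,0,-0.12,0,0,0,255],[-0.0714,-0.1596,0,0,0,0,255],[-0.0714,-0.1596,0,0,0,0,255],[-0.0714,-0.1596,0,0,0,0,255],[-0.0714,-0.1596,0,0,0,0,255],[-0.0714,-0.1596,0,0,0,0,255],[-0.0714,-0.1596,0,0,0,0,255],[-0.0714,-0.1596,0,0,0,0,255],[-0.0714,-0.1596,0,0,0,0,255],[-0.0714,-0.1596,0,0,0,0,255],[0,0,0,0,0,0,255],[0,0,0,0,0,0,255]]])

```text
clock: 10.05
tcp_pos: [0.6254, -0.142, 0.2074]
orientation: [0.0, 0.001, 1.0, 0.0]
wrist_force: [-0.4, 1.1, 0.2]
finger_gap: 0.0318
grip_force: 39.8
```

```bash
python3 - <<'E'
from h import *
S=cams.read_camera("side");T=cams.read_camera("top");st=env.get_state();t=st["tcp_pos"];print(t,st["finger_gap"],st["orientation"])
print("TCP px",proj(S,t),"cake mid",proj(S,t+[0,0,-.003]),"rim",proj(S,[.625,-.14,.144]))
a=S["pixels"][60:180,300:440][:,:,::-1];a=cv2.resize(a,None,fx=4,fy=4,interpolation=2)
b=T["pixels"][140:260,340:440][:,:,::-1];b=cv2.resize(b,None,fx=2.3,fy=4,interpolation=2)
cv2.imwrite("pics/g2.png",a)
E
```

```text
[ 0.62502819 -0.14013298  0.20773714] 0.03184180569461914 [ 2.32310384e-05 -6.63364919e-04  9.99999775e-01  9.64484387e-05]
TCP px [363.64805775 112.38433589] cake mid [363.58893161 113.39195113] rim [362.41135321 133.26285374]
```

View pics/g2.png

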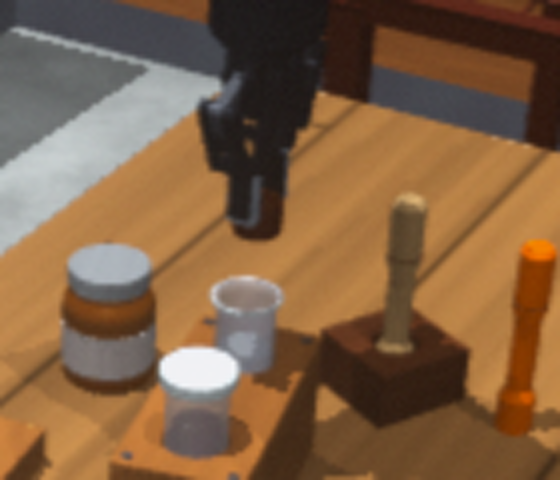

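>>> jog_arm(increments=[[[-0.008,0,0.06,0,0,0,255],[0,0,0.06,0,0,0,255],[0,0,0.04,0,0,0,255],[0,0,0.03,0,0,0,255],[0,0,0.03,0,0,0,255],[0,0,0.02,0,0,0,255],[0,0,0,0,0,0,255]]])

```text
clock: 10.85
tcp_pos: [0.6272, -0.1406, 0.1467]
orientation: [-0.0, -0.001, 1.0, 0.0]
wrist_force: [0.8, 0.3, -0.1]
finger_gap: 0.0318
grip_force: 39.8
```

```bash
python3 - <<'E'
from h import *
S=cams.read_camera("side");st=env.get_state();print(st["tcp_pos"],st["wrist_force"],st["ft_torque"],st["finger_gap"])
a=S["pixels"][80:180,310:420][:,:,::-1];a=cv2.resize(a,None,fx=5,fy=5,interpolation=2)
cv2.imwrite("pics/g3.png",a)
E
```

```text
[ 0.62740947 -0.140813    0.14722113] [1.13423312 0.52932508 0.08967091] [ 0.0306423  -0.0309417  -0.02144704] 0.03220817302423151
```

View pics/g3.png

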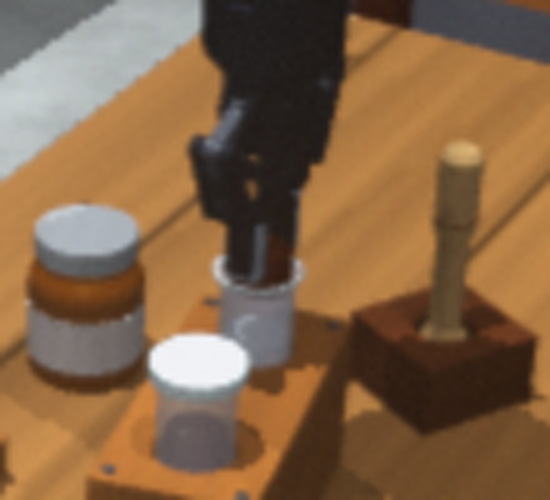

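>>> jog_arm(increments=[[[-0.004,0,0.01,0,0,0,255],[0,0,0,0,0,0,255],[0,0,0,0,0,0,75],[0,0,0,0,0,0,75],[0,0,0,0,0,0,75],[0,0,-0.06,0,0,0,75],[0,0,-0.18,0,0,0,75]]])

```text
clock: 11.6
tcp_pos: [0.6256, -0.1399, 0.2004]
orientation: [-0.005, -0.0, 1.0, 0.002]
wrist_force: [0.3, 0.5, -0.1]
finger_gap: 0.0603
grip_force: 0.0
```

```bash
python3 - <<'E'
from h import *
S=cams.read_camera("side");st=env.get_state();print(st["tcp_pos"],st["wrist_force"],st["finger_gap"])
a=S["pixels"][80:180,310:420][:,:,::-1];a=cv2.resize(a,None,fx=5,fy=5,interpolation=2)
cv2.imwrite("pics/g4.png",a)
E
```

```text
[ 0.6297199  -0.14130443  0.21196966] [ 0.79690146 -0.54165191  6.24160809] 0.06019361684945405
```

View pics/g4.png

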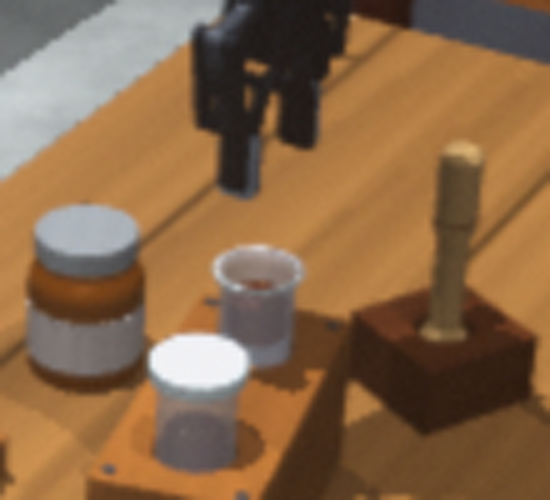

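>>> jog_arm(increments=[[[0.0469,0.1795,0,0,0,0,75],[0.0469,0.1795,0,0,0,0,75],[0.0469,0.1795,0,0,0,0,75],[0.0469,0.1795,0,0,0,0,75],[0.0469,0.1795,0,0,0,0,75],[0.0469,0.1795,0,0,0,0,75],[0.0469,0.1795,0,0,0,0,75],[0.0469,0.1795,0,0,0,0,75],[0.0469,0.1795,0,0,0,0,75],[0.0469,0.1795,0,0,0,0,75],[0.0469,0.1795,0,0,0,0,75],[0,0,0,0,0,0,75],[0,0,0,0,0,0,75],[0,0,0,0,0,0,75]]])

```text
clock: 13.05
tcp_pos: [0.4992, 0.3519, 0.2048]
orientation: [0.0, -0.0, 1.0, -0.0]
wrist_force: [0.1, -0.3, -2.0]
finger_gap: 0.0603
grip_force: 0.0
```

>>> jog_arm(increments=[[[0,0.004,0.17,0,0,0,75],[0,0,0.17,0,0,0,75],[0,0,0.17,0,0,0,75],[0,0,0.14,0,0,0,75],[0,0,0.08,0,0,0,75],[0,0,0.02,0,0,0,75],[0,0,0,0,0,0,75],[0,0,0,0,0,0,255],[0,0,0,0,0,0,255],[0,0,0,0,0,0,255],[0,0,0,0,0,0,255],[0,0,0,0,0,0,255]]], force=40)

```text
clock: 14.25
tcp_pos: [0.5007, 0.3542, 0.0194]
orientation: [0.002, -0.0, 1.0, 0.001]
wrist_force: [-0.3, -2.1, 6.3]
finger_gap: 0.0319
grip_force: 39.8
```

>>> jog_arm(increments=[[[0,0,-0.1,0,0,0,255],[0,0,-0.18,0,0,0,255],[0,0,-0.18,0,0,0,255],[0,0,-0.18,0,0,0,255],[0,0,-0.12,0,0,0,255],[-0.0465,-0.1795,0,0,0,0,255],[-0.0465,-0.1795,0,0,0,0,255],[-0.0465,-0.1795,0,0,0,0,255],[-0.0465,-0.1795,0,0,0,0,255],[-0.0465,-0.1795,0,0,0,0,255],[-0.0465,-0.1795,0,0,0,0,255],[-0.0465,-0.1795,0,0,0,0,255],[-0.0465,-0.1795,0,0,0,0,255],[-0.0465,-0.1795,0,0,0,0,255],[-0.0465,-0.1795,0,0,0,0,255],[-0.0465,-0.1795,0,0,0,0,255],[0,0,0,0,0,0,255],[0,0,0,0,0,0,255],[0,0,0,0,0,0,255]]])

```text
clock: 16.15
tcp_pos: [0.627, -0.1389, 0.2075]
orientation: [-0.0, -0.001, 1.0, 0.0]
wrist_force: [0.3, 0.9, 0.1]
finger_gap: 0.0319
grip_force: 39.9
```

```bash
python3 - <<'E'
from h import *
S=cams.read_camera("side");st=env.get_state();t=st["tcp_pos"];print(t,st["finger_gap"],proj(S,t))
a=S["pixels"][80:180,310:420][:,:,::-1];a=cv2.resize(a,None,fx=5,fy=5,interpolation=2)
cv2.imwrite("pics/g5.png",a)
E
```

```text
[ 0.62704327 -0.13848078  0.20761469] 0.03224695686915518 [362.6847592  112.48323021]
```

View pics/g5.png

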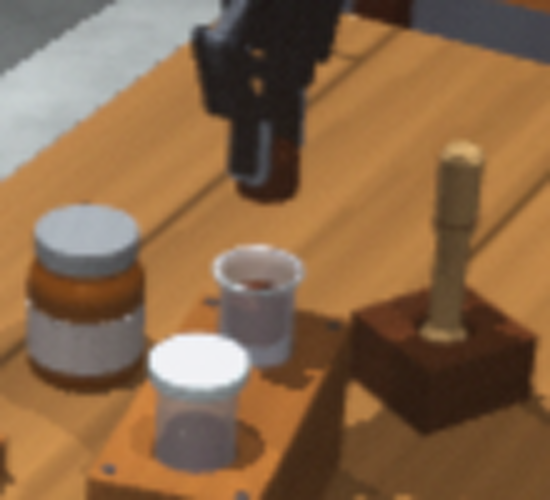

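>>> jog_arm(increments=[[[-0.006,-0.007,0.06,0,0,0,255],[0,0,0.06,0,0,0,255],[0,0,0.04,0,0,0,255],[0,0,0.03,0,0,0,255],[0,0,0.03,0,0,0,255],[0,0,0.016,0,0,0,255],[0,0,0,0,0,0,255],[0,0,0,0,0,0,255]]])

```text
clock: 17.0
tcp_pos: [0.629, -0.1417, 0.1486]
orientation: [0.0, -0.0, 1.0, -0.0]
wrist_force: [0.7, -0.4, -0.2]
finger_gap: 0.0318
grip_force: 39.9
```

Clean insertion, no contact. I'll go a bit deeper, release and lift.

>>> jog_arm(increments=[[[0,0,0.014,0,0,0,255],[0,0,0,0,0,0,255],[0,0,0,0,0,0,75],[0,0,0,0,0,0,75],[0,0,0,0,0,0,75],[0,0,-0.06,0,0,0,75],[0,0,-0.18,0,0,0,75],[0,0,-0.1,0,0,0,75],[0,0,0,0,0,0,75]]])

```text
clock: 17.9
tcp_pos: [0.631, -0.1424, 0.2349]
orientation: [0.004, -0.0, 1.0, -0.001]
wrist_force: [-0.1, -0.4, -0.0]
finger_gap: 0.0604
grip_force: 0.0
```

```bash
python3 - <<'E'
from h import *
np.set_printoptions(precision=4,suppress=True)
S=cams.read_camera("side");st=env.get_state();print(st["tcp_pos"],st["wrist_force"],st["finger_gap"])
a=S["pixels"][100:180,320:420][:,:,::-1];a=cv2.resize(a,None,fx=6,fy=6,interpolation=2)
cv2.imwrite("pics/g6.png",a)
E
```

```text
[ 0.6302 -0.1421  0.2324] [ 0.6539 -0.7463 -0.2908] 0.060141911212991055
```

View pics/g6.png

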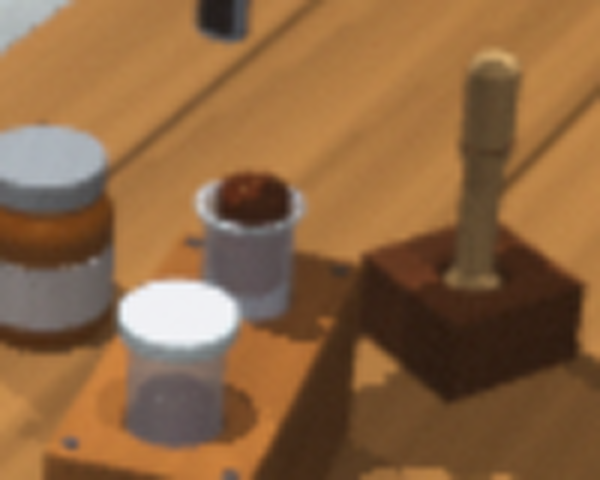

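>>> jog_arm(increments=[[[0.053,-0.152,0,0,0,0,75],[0.053,-0.152,0,0,0,0,75],[0.053,-0.152,0,0,0,0,75],[0.053,-0.152,0,0,0,0,75],[0,0,0,0,0,0,75],[0,0,0,0,0,0,75],[0,0,0,0,0,0,75]]])

```text
clock: 18.65
tcp_pos: [0.5758, -0.2927, 0.2289]
orientation: [-0.001, -0.001, 1.0, 0.001]
wrist_force: [0.8, 0.6, 0.5]
finger_gap: 0.0605
grip_force: 0.0
```

```bash
python3 - <<'E'
from h import *
np.set_printoptions(precision=4,suppress=True)
st=env.get_state();print(st["tcp_pos"]); S=cams.read_camera("side")
# side column of the rammer top vs candidates: measured u=402.3-402.6
for x in(.573,.577,.581): print(x,proj(S,[x,-.294,.163]),proj(S,[x,-.294,.159]))
E
```

```text
[ 0.5758 -0.2927  0.2289]
0.573 [404.0156 109.4396] [403.8774 110.6887]
0.577 [402.7418 109.0929] [402.6059 110.3412]
0.581 [401.4709 108.747 ] [401.3372 109.9944]
```

>>> jog_arm(increments=[[[-0.005,-0.004,0.12,0,0,0,75],[0,0,0.12,0,0,0,75],[0,0,0.12,0,0,0,75],[0,0,0.084,0,0,0,75],[0,0,0,0,0,0,75],[0,0,0,0,0,0,75],[0,0,0,0,0,0,255],[0,0,0,0,0,0,255],[0,0,0,0,0,0,255],[0,0,0,0,0,0,255],[0,0,0,0,0,0,255],[0,0,0,0,0,0,255]]], force=80)

```text
clock: 19.9
tcp_pos: [0.5783, -0.2952, 0.1208]
orientation: [0.002, -0.0, 1.0, -0.001]
wrist_force: [-0.2, 0.9, 5.6]
finger_gap: 0.0241
grip_force: 79.1
```

>>> jog_arm(increments=[[[0,0,-0.06,0,0,0,255],[0,0,-0.15,0,0,0,255],[0,0,-0.16,0,0,0,255],[0,0,-0.16,0,0,0,255],[0,0,-0.16,0,0,0,255],[-0.05,0.153,0,0,0,0,255],[-0.05,0.153,0,0,0,0,255],[-0.05,0.153,0,0,0,0,255],[-0.05,0.153,0,0,0,0,255],[0,0,0,0,0,0,255],[0,0,0,0,0,0,255],[0,0,0,0,0,0,255]]])

```text
clock: 21.1
tcp_pos: [0.6268, -0.1424, 0.2911]
orientation: [-0.0, -0.0, 1.0, -0.0]
wrist_force: [1.0, -0.0, -1.1]
finger_gap: 0.0245
grip_force: 79.1
```

```bash
python3 - <<'E'
from h import *
np.set_printoptions(precision=4,suppress=True)
S=cams.read_camera("side");st=env.get_state();t=st["tcp_pos"];print(t,st["wrist_force"],st["finger_gap"])
m=masks("rammer","side");print([(x[0].round(1).tolist(),x[1],round(x[2],2),[int(i) for i in x[3]]) for x in m],[(d["uv"],d["conf"]) for d in spotter.landmark_of("rammer","side")])
for x in m:
    if x[0][0]<415:
        for v in range(x[3][2],x[3][3]+1,4):
            u=np.nonzero(x[4][v])[0]; print(v,u.min(),u.max()) if len(u) else 0
print("foot pred",proj(S,t-[0,0,.1108]),"shaft z60",proj(S,t-[0,0,.0508]),"rim(.627,-.1405)",proj(S,[.627,-.1405,.144]))
a=S["pixels"][60:160,310:420][:,:,::-1];a=cv2.resize(a,None,fx=6,fy=6,interpolation=2)
cv2.imwrite("pics/g7.png",a)
E
```

```text
[ 0.6267 -0.1427  0.2912] [-0.8408 -0.0041 -1.0669] 0.02408468405181487
[([364.1, 100.2], 357, 0.86, [358, 370, 69, 123]), ([430.6, 144.0], 369, 0.78, [424, 437, 121, 168])] [([361.5, 119.7], 0.73), ([426.4, 165.5], 0.69)]
69 368 370
73 367 370
77 367 370
81 367 369
85 366 369
89 361 368
93 361 367
97 360 367
101 360 367
105 360 366
109 360 365
113 358 367
117 358 366
121 359 366
foot pred [363.0174 120.9244] shaft z60 [364.1999 100.7174] rim(.627,-.1405) [361.8528 132.9885]
```

View pics/g7.png

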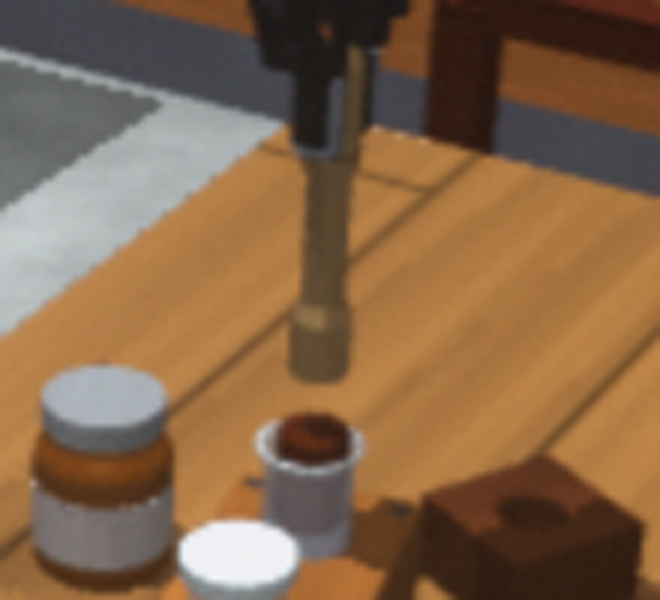

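>>> jog_arm(increments=[[[-0.002,0.008,0.03,0,0,0,255],[0,0,0.03,0,0,0,255],[0,0,0.02,0,0,0,255],[0,0,0.02,0,0,0,255],[0,0,0.02,0,0,0,255],[0,0,0.02,0,0,0,255],[0,0,0.02,0,0,0,255],[0,0,0,0,0,0,255]]])

```text
clock: 22.05
tcp_pos: [0.6274, -0.1395, 0.251]
orientation: [-0.0, -0.0, 1.0, -0.0]
wrist_force: [-0.2, 0.1, -1.1]
finger_gap: 0.0239
grip_force: 79.4
```

>>> jog_arm(increments=[[[0,0,0.02,0,0,0,255],[0,0,0.02,0,0,0,255],[0,0,0.02,0,0,0,255],[0,0,0.02,0,0,0,255]]])

```text
clock: 22.45
tcp_pos: [0.6276, -0.1396, 0.2309]
orientation: [0.0, -0.0, 1.0, -0.0]
wrist_force: [-2.2, 0.5, 4.3]
finger_gap: 0.0247
grip_force: 79.7
```

```bash
python3 - <<'E'
from h import *
S=cams.read_camera("side");st=env.get_state();print(st["tcp_pos"],st["wrist_force"])
m=masks("rammer","side");print([(x[0].round(1).tolist(),x[1],round(x[2],2),[int(i) for i in x[3]]) for x in m])
a=S["pixels"][60:160,310:420][:,:,::-1];a=cv2.resize(a,None,fx=6,fy=6,interpolation=2)
cv2.imwrite("pics/g8.png",a)
t=st["tcp_pos"]
print("foot pred",proj(S,t-[0,0,.1108]),"foot top z28",proj(S,t-[0,0,.0828]),proj(S,t-[0,0,.0748]))
# column profile of brightness through tube
p=S["pixels"]
for v in range(84,158,2): print(v,p[v,352:372:3].astype(int).tolist()[2:5])
E
```

```text
[ 0.62737283 -0.13957838  0.22994546] [-0.22402996 -0.5153777   2.99150015]
[([362.4, 117.8], 272, 0.84, [356, 368, 91, 136]), ([430.7, 143.3], 411, 0.66, [423, 438, 120, 168])]
foot pred [361.12388528 140.92401304] foot top z28 [361.63107519 132.09338273] [361.77826995 129.53165989]
84 [[32, 26, 22], [32, 27, 25], [33, 29, 27]]
86 [[34, 28, 25], [58, 43, 32], [33, 28, 26]]
88 [[33, 29, 26], [74, 54, 39], [35, 29, 26]]
90 [[33, 27, 24], [36, 31, 27], [36, 29, 27]]
92 [[35, 31, 28], [35, 28, 26], [36, 30, 26]]
94 [[37, 31, 26], [34, 29, 26], [38, 32, 30]]
96 [[38, 31, 27], [34, 28, 25], [69, 69, 71]]
98 [[40, 33, 29], [37, 30, 28], [73, 73, 76]]
100 [[38, 32, 28], [37, 30, 29], [72, 71, 73]]
102 [[38, 33, 30], [38, 33, 30], [69, 65, 68]]
104 [[37, 31, 28], [35, 29, 27], [68, 64, 65]]
106 [[71, 68, 69], [44, 40, 39], [72, 66, 63]]
108 [[139, 100, 62], [82, 70, 59], [74, 56, 41]]
110 [[152, 106, 59], [83, 65, 45], [90, 71, 48]]
112 [[125, 87, 50], [85, 65, 44], [89, 70, 47]]
114 [[160, 113, 61], [83, 64, 44], [90, 70, 49]]
116 [[150, 106, 62], [84, 66, 45], [91, 72, 49]]
118 [[147, 104,
[... 285 characters left out ...]
98, 73], [98, 76, 52], [89, 68, 46]]
132 [[137, 110, 74], [138, 109, 70], [102, 80, 54]]
134 [[115, 90, 60], [139, 111, 72], [100, 77, 51]]
136 [[111, 95, 76], [97, 77, 53], [97, 77, 57]]
138 [[135, 135, 134], [127, 126, 125], [117, 115, 113]]
140 [[110, 103, 100], [110, 101, 100], [103, 96, 94]]
142 [[108, 100, 98], [110, 102, 101], [101, 94, 93]]
144 [[96, 86, 87], [99, 88, 89], [92, 81, 83]]
146 [[95, 86, 87], [93, 83, 84], [91, 80, 82]]
148 [[104, 95, 98], [94, 83, 85], [86, 74, 76]]
150 [[226, 227, 231], [95, 83, 85], [91, 79, 80]]
152 [[236, 237, 241], [101, 86, 86], [93, 79, 77]]
154 [[210, 219, 223], [166, 106, 58], [108, 67, 36]]
156 [[122, 120, 117], [172, 108, 53], [171, 106, 50]]
```

>>> jog_arm(increments=[[[0,0,0.012,0,0,0,255],[0,0,0.012,0,0,0,255],[0,0,0.008,0,0,0,255],[0,0,0.004,0,0,0,255]]])

```text
clock: 22.95
tcp_pos: [0.6275, -0.1396, 0.2221]
orientation: [-0.0, -0.0, 1.0, -0.0]
wrist_force: [-0.5, 0.3, 5.2]
finger_gap: 0.0246
grip_force: 79.7
```

>>> jog_arm(increments=[[[0,0,0.006,0,0,0,255],[0,0,0.006,0,0,0,255]]])

```text
clock: 23.15
tcp_pos: [0.6276, -0.1396, 0.2193]
orientation: [0.0, -0.0, 1.0, -0.0]
wrist_force: [-0.3, 0.1, 4.1]
finger_gap: 0.0239
grip_force: 79.7
```

>>> jog_arm(increments=[[[0,0,0.006,0,0,0,255],[0,0,0.006,0,0,0,255]]])

```text
clock: 23.35
tcp_pos: [0.6283, -0.1397, 0.2186]
orientation: [0.002, -0.0, 1.0, -0.0]
wrist_force: [-2.5, 1.0, 18.2]
finger_gap: 0.0244
grip_force: 81.5
```

>>> jog_arm(increments=[[[0,0,-0.001,0,0,0,255],[0,0,0,0,0,0,255],[0,0,0,0,0,0,255]]])

```text
clock: 23.65
tcp_pos: [0.628, -0.1396, 0.2187]
orientation: [0.001, -0.0, 1.0, -0.0]
wrist_force: [-2.4, 1.5, 12.7]
finger_gap: 0.0243
grip_force: 80.6
```

>>> jog_arm(increments=[[[0,0,0.001,0,0,0,255],[0,0,0,0,0,0,255],[0,0,0,0,0,0,255],[0,0,0,0,0,0,255]]])

```text
clock: 24.05
tcp_pos: [0.6281, -0.1396, 0.2186]
orientation: [0.002, -0.001, 1.0, -0.001]
wrist_force: [-2.6, 1.2, 13.4]
finger_gap: 0.0244
grip_force: 80.7
```

>>> jog_arm(increments=[[[0,0,-0.02,0,0,0,255],[0,0,-0.04,0,0,0,255],[0,0,-0.08,0,0,0,255],[0,0,-0.08,0,0,0,255],[0,0,-0.08,0,0,0,255],[0.0505,-0.154,0,0,0,0,255],[0.0505,-0.154,0,0,0,0,255],[0.0505,-0.154,0,0,0,0,255],[0.0505,-0.154,0,0,0,0,255],[0,0,0,0,0,0,255],[0,0,0,0,0,0,255],[0,0,0,0,0,0,255]]])

```text
clock: 25.25
tcp_pos: [0.5773, -0.293, 0.291]
orientation: [-0.0, -0.001, 1.0, 0.0]
wrist_force: [-0.6, 0.5, -1.9]
finger_gap: 0.0243
grip_force: 79.2
```

>>> jog_arm(increments=[[[-0.002,-0.005,0.12,0,0,0,255],[0,0,0.15,0,0,0,255],[0,0,0.15,0,0,0,255],[0,0,0.08,0,0,0,255],[0,0,0.03,0,0,0,255],[0,0,0.03,0,0,0,255],[0,0,0.03,0,0,0,255],[0,0,0,0,0,0,255]]])

```text
clock: 26.05
tcp_pos: [0.578, -0.2947, 0.1439]
orientation: [0.0, -0.001, 1.0, -0.0]
wrist_force: [-0.6, 0.1, -2.4]
finger_gap: 0.0241
grip_force: 79.2
```

>>> jog_arm(increments=[[[0,0,0.03,0,0,0,255],[0,0,0.03,0,0,0,255],[0,0,0.02,0,0,0,255],[0,0,0.01,0,0,0,255],[0,0,0,0,0,0,255]]])

```text
clock: 26.55
tcp_pos: [0.5776, -0.2949, 0.1212]
orientation: [-0.0, -0.0, 1.0, 0.0]
wrist_force: [-0.1, -0.6, -0.8]
finger_gap: 0.0245
grip_force: 79.2
```

>>> jog_arm(increments=[[[0,0,0.003,0,0,0,255],[0,0,0,0,0,0,75],[0,0,0,0,0,0,75],[0,0,0,0,0,0,75],[0,0,0,0,0,0,75],[0,0,-0.06,0,0,0,75],[0,0,-0.1,0,0,0,75],[0,0,-0.15,0,0,0,75],[0,0,-0.15,0,0,0,75],[0,0,-0.15,0,0,0,75],[0,0,0,0,0,0,75]]])

```text
clock: 27.65
tcp_pos: [0.5797, -0.2962, 0.2797]
orientation: [0.004, -0.0, 1.0, -0.003]
wrist_force: [0.3, -0.2, 1.3]
finger_gap: 0.0603
grip_force: 0.0
```

```bash
python3 - <<'E'
from h import *
S=cams.read_camera("side");st=env.get_state();print(st["tcp_pos"],st["wrist_force"])
print([(x[0].round(1).tolist(),x[1],round(x[2],2),[int(i) for i in x[3]]) for x in masks("rammer","side")])
a=S["pixels"][90:180,320:440][:,:,::-1];cv2.imwrite("pics/g9.png",cv2.resize(a,None,fx=6,fy=6,interpolation=2))
for v in range(126,156,2): print(v,S["pixels"][v,356:370:4].tolist())
E
```

```text
[ 0.57906093 -0.29576644  0.27669764] [ 0.39386888  0.26916897 -0.10001376]
[([430.6, 144.7], 416, 0.9, [423, 438, 120, 169]), ([400.3, 125.3], 330, 0.83, [395, 407, 107, 147])]
126 [[151, 106, 59], [154, 107, 60], [166, 115, 65], [189, 134, 74]]
128 [[154, 108, 62], [164, 121, 83], [165, 117, 71], [181, 127, 72]]
130 [[171, 161, 158], [168, 157, 154], [166, 155, 156], [164, 126, 91]]
132 [[139, 124, 117], [138, 121, 113], [144, 130, 123], [161, 154, 152]]
134 [[123, 107, 97], [134, 119, 109], [129, 115, 108], [135, 122, 115]]
136 [[143, 135, 133], [134, 120, 111], [133, 119, 115], [174, 171, 173]]
138 [[127, 123, 127], [170, 172, 175], [163, 165, 168], [121, 110, 105]]
140 [[118, 110, 110], [124, 118, 121], [121, 116, 120], [113, 97, 91]]
142 [[116, 107, 110], [117, 101, 99], [117, 106, 105], [135, 105, 86]]
144 [[111, 93, 93], [114, 93, 89], [111, 93, 87], [118, 91, 72]]
146 [[96, 85, 85], [119, 100, 94], [111, 92, 88], [104, 78, 63]]
148 [[204, 206, 212], [98, 87, 87], [93, 80, 81], [95, 71, 58]]
150 [[239, 239, 243], [100, 91, 91], [91, 79, 79], [106, 75, 55]]
152 [[239, 240, 243], [122, 113, 112], [103, 84, 78], [136, 86, 46]]
154 [[237, 239, 242], [181, 123, 78], [195, 125, 62], [203, 130, 63]]
```

```bash
python3 -c "
from h import *
print(ticket.hand_in())"
```

```text
the job is handed in; nothing more can be done
None
```

I handed the job in at about 28 s: both plum cakes are in the tube and rammed until the follower bottomed out, finishing with about 14–15 N (about 19 N for a moment at first contact), and the rammer stands upright in its rest. I never touched the jar, spare cap or batten; the last check used measurements only, because my ten pictures were used up.

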